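# Raise the pail's bail and snap the pail onto the twin safety hook

### The job

Swing the folded-down wire handle of the little steel pail upright while the pail stays standing on the bench, lift the pail by it, and hang it on the twin snap hook of the green stand: press the handle wire down past both spring keepers until both keepers spring shut over it, let it down gently until the hooks carry the pail (do not drop it), then let go. Keep the pail level so that no nut spills, never load the hook with more than 25 N, and leave the other things on the bench alone.

Things in the scene. Friction and masses are not known exactly. Their poses are not given: they have to be found in the camera images.
- pail: open steel pail, 94 mm across the rim, 76 mm at the foot, 72 mm high, 0.22 to 0.45 kg, holding three nuts (0.15 kg together). Origin: centre of its underside, z up. Its handle turns in ears at y = +-53 mm, 58 mm up, about the pail's y axis; folded down it sticks out to the pail's -x side, 60 mm clear of the rim
- bail (a joint): angle of the pail's wire handle, rad: 0 = level, out to the pail's -x side; pi/2 = upright over the pail; starts between -0.2 (drooping) and 0.05. Stiff in its ears (0.03 N m), stays where it is left. 5 mm wire, 115 mm from the ear axis to the axis of the top bar, which is straight over 78 mm; 106 mm between the side wires
- bail_grip (a point): centre of the wooden grip sleeve on the middle of the handle's top bar, on the wire axis. Sleeve 16 mm thick, 38 mm long, lying along the pail's y axis; it spins freely on the wire, so handle and pail can turn under it while it is pinched from above. Bare straight wire on both sides, 19 to 38 mm from its middle
- hook_stand: green stand screwed to the bench, foot 12 mm high, 110 mm wide, from x = -13 to 117 mm. Origin: on the bench, plumb below the middle of the hook's throat; x points from there back to the post (85 mm behind), y is the line along which the handle's top bar must lie (either way round), z up
- post_top (a point): top of the 16 mm post, 272 mm above the bench. The hook head is clamped on the post at a height that differs each time and is not reported: the axis of a wire lying in the bottom of the hooks ('seat') is 206 to 250 mm above the bench; find it by touch or sight. The head is rigid. Bring the pail in level from the front (-x side), the handle arching over the noses and the rim below the hooks (lowest 10 mm under the seat)
- foot_front (a point): front edge of the stand's foot, on its top, plumb below the noses. Above it two upward-open hooks of 7 mm rod at the stand's y = +-32 mm (57 mm free between them for fingers; cross-bar 66 mm behind the throat). The noses' inner faces are 4.5 mm before the throat middle; their tips lean out to 16 mm, rod top 31 mm above the seat. Off to the front, the wire wedges on them
- keeper_left (a joint): swing of the brass keeper closing the hook at the stand's y = +32 mm, rad: 0 = shut, grows as pressed down, stop 1.1. A 4 mm wire hinged 28 mm behind the throat, 19 mm above the seat, its end 15 mm above the seat just behind the nose. 0.3 to 0.5 lets a wire past; with the pail merely resting on top it reads 0.1 to 0.25
- keeper_right (a joint): the same at y = -32 mm. A wire pressed down within 2 mm of the throat middle meets the keepers about 19 mm above the seat; they resist with a force rising to 9 to 15 N for both (more than the pail weighs), let it slip past their ends about 5 mm above the seat and spring shut over it; the last way to the seat is free
- nut_0: loose hexagon nut, dark steel, 24 mm across flats, 13 mm high, 50 g, lying in the pail; origin at the centre of its underside
- nut_1: loose hexagon nut, dark steel, 24 mm across flats, 13 mm high, 50 g, lying in the pail; origin at the centre of its underside
- nut_2: loose hexagon nut, dark steel, 24 mm across flats, 13 mm high, 50 g, lying in the pail; origin at the centre of its underside
- glue_bottle: yellow glue bottle with an orange cap, 46x70x168 mm, standing at the left; a bystander, origin at the centre of its underside
- bench_pliers: red-handled pliers lying flat, 64x186x13 mm, near the front edge; a bystander, origin at the centre of its underside
- masking_tape: roll of masking tape lying flat, 100 mm wide, 24 mm high, near right; a bystander, origin at the centre of its underside
- tape_measure: yellow tape measure, 38x91x69 mm, at the right; a bystander, origin at the centre of its underside

How it is judged:
On the way, in this order (a step that is already met when the one before it is completed fails the run):
1. the handle stands upright (within 0.25 rad) while the pail stands on the bench (value of joint bail between 1.32 and 1.82 rad and height (world z) of pail below 0.008 m and angle between pail's own z axis and vertical below 0.12 rad), for 0.2 s.
2. the pail is carried clear of the bench by its handle (height (world z) of pail above 0.05 m and value of joint bail between 1.1 and 2.05 rad), for 0.2 s.
3. both keepers are pressed down by the handle wire (value of joint each of keeper_left, keeper_right above 0.2 rad and contact force between pail and hook_stand above 2 N), for 0.05 s.
At the end, for the whole second after the job is handed in: The pail hangs nearly still (< 0.15 m/s) in the hooks, > 20 mm clear of the bench, handle middle within 12 mm of the throat seen from above, top bar along the stand's y (0.2 rad), both keepers shut (< 0.06 rad), pail level within 0.3 rad, the nuts in it, gripper off (height (world z) of pail above 0.02 m and horizontal distance between bail_grip and hook_stand below 0.012 m and angle between the y axis of pail and the y axis of hook_stand, either way round below 0.2 rad and value of joint each of keeper_left, keeper_right below 0.06 rad and contact force between pail and hook_stand above 1.5 N and angle between pail's own z axis and vertical below 0.3 rad and linear speed of pail below 0.15 m/s and contact force between pail and the fingers below 0.1 N and distance between each of nut_0, nut_1, nut_2 and pail below 0.045 m); the robot touches nothing.
It fails at once if the hook or its keepers are loaded with more than 25 N (contact force between any of pail, the fingers, the arm and hook_stand above 25 N).
It fails at once if the pail is tipped by more than 0.6 rad (angle between pail's own z axis and vertical above 0.6 rad).
It fails at once if the pail is dropped or flung (over 0.8 m/s) (linear speed of pail above 0.8 m/s).
It fails at once if a nut leaves the pail (not (distance between nut_0 and pail below 0.045 m) or not (distance between nut_1 and pail below 0.045 m) or not (distance between nut_2 and pail below 0.045 m)).
It fails at once if another thing on the bench is moved by over 20 mm (distance of any of glue_bottle, bench_pliers, masking_tape, tape_measure from where it was at the start of the episode above 0.02 m).
It also fails if it takes over 67 s, if anything falls off the work surface, if the arm or the gripper's body presses on something with over 40 N, if the wrist force passes 120 N, or if a joint passes its speed limit or range.

### The arm

A 7-joint arm with a two-finger parallel gripper is mounted at the origin on a cart in front of the work surface, level with it; the furniture and walls round the work are solid. World frame = base frame: x ahead of the robot, y to its left, z up, the work surface at z = 0. Lengths are in m, angles in rad, forces in N, time in s.
With the tool pointing down it reaches from about 0.35 to 0.775 m from the base axis. Payload 3.1 kg.
Tool frame: the origin (TCP) lies midway between the tips of the shut fingers; the grasp point (between the pads) lies 19 mm behind it (robot.tcp_to_grasp is the distance from the TCP to the grasp point, in m); z points along the fingers, y is the line along which they close (so a half turn about z gives the same grasp; the last joint's range is limited). The gripper opens to 85 mm and grips with 20 to 120 N. Pads are 22 mm wide; open, the fingers measure 114 mm over their backs; the gripper's body (76 mm by 85 mm) begins 54 mm behind the grasp point. The pads swing forward as they close: fully open they stand 13 mm farther back than shut.
Start: joints at [-1.365, 0.311, 0.014, 1.512, -0.004, 1.319, -0.027], TCP at [0.135, 0.533, 0.231] pointing down, gripper open.
Joint ranges: [-2.7, 2.7], [-0.3, 1.91], [-1.27, 1.3], [0.12, 2.57], [-1.44, 4.58], [0.2, 2.03], [-3.05, 3.05]. Speed limits (rad/s): [2.79, 2.79, 3.14, 3.14, 3.14, 3.14, 3.14].

### API

Orientations are given as a rotation vector (axis times angle).
In Python, from rig import robot, camera, sign_off gives the robot as it stands.
- The arm moves only by the tool carry_out, never from a script. Its argument "moves" is a list of rows, each a list of 3 entries, a list of its own where there are three numbers: the turn, a rotation vector about the tool's x, y, z in rad, then the shift along the tool's x, y, z in mm, then the gripper's target within -1 to 1 (shut at 1, half-way at 0, fully open at -1). A call has 1 to 12 rows; each row shifts and turns the commanded pose from where the row before left it, along the tool's axes as they then stand; what a row does not reach is not made up. A row lasts 1/12 s, in which the tool goes at most 41.7 mm and 7.16 degrees, less where a joint would pass 70% of its speed; a pose out of reach is approached as far as the arm can. A call is refused whole if a number of a shift passes 41.7 or a number of a turn 0.125, either way. A call with a gripper value outside its range is refused whole. The fingers move at their own pace and stop on an object; the grip force is fixed at half the most. Time passes only in rows, so rows that do not move let the fingers close. It gives the time, the measured TCP pose, the force, the opening and the grip force at its end, in the units of the state.
- robot.observe(): the state, without advancing time (a new reading comes with each control period).
- camera(name): name is "side" or "top"; returns a dict with "frame" (420x560x3 uint8, blue, green, red), "z_map" (420x560 float32, m along the optical axis (not along the pixel's ray), 0 where there is no reading), "vertical_fov" (degrees; the focal length in pixels is half the picture's height over the tangent of half this angle, whatever the lens; pixels are square), "cx", "cy" (the principal point, pixels), "view" (4x4, takes a point from world to camera coordinates). Camera axes: x right, y down, z forward; pixel columns grow to the right and rows downward; lengths in m; the calibration is good to about 2 mm. A picture is of the moment at which its call begins.
- sign_off(): hands the job in; it is judged then, once.
The state is a dict: "time_s": time; "joints": joint angles; "dq": joint speeds; "effort": joint torques, N m; "tool_pos": TCP position; "orientation": TCP orientation; "force": force on the tool from outside, world axes, zero at the start; "moment": the same for the moment, N m; "finger_gap": finger opening in m; "finger_force": force on a finger pad.
Only numpy, scipy, OpenCV 4.12 (cv2) and the standard library are available. Lean on these libraries where they do the work, as an engineer would, in place of code of your own. Each camera call takes 0.05 s, during which the arm holds its last target. There are 200 camera calls.

## Working session

There is one attempt and no reset: what is moved stays moved. The work goes in short steps, Python scripts to look and compute and a tool call to move; the robot and the scene stay as the last step left them, time stands still between calls to the robot, and variables do not carry over. Pictures are saved under pics/ and viewed, at most 10 in all, crops included, and the job is handed in when it is done.

Besides the shell and the picture viewer there is one more tool, called after "Emit:" as name([rows], argument=value, ...), one row to a line, values as JSON. carry_out: Moves the arm, as the interface text tells. Its arguments: {"type":"object","properties":{"moves":{"type":"array","items":{"type":"array"}}},"required":["moves"]}

```bash
mkdir -p pics; cat > h.py <<'E'
import numpy as np,cv2
from rig import robot,camera,sign_off
def snap(n,name=None):
    c=camera(n)
    if name: cv2.imwrite('pics/'+name,c['frame'])
    np.savez('last_'+n+'.npz',**c)
    return c
def load(n): return dict(np.load('last_'+n+'.npz'))
def cloud(c):
    H,W=c['z_map'].shape
    f=H/2/np.tan(np.radians(float(c['vertical_fov']))/2)
    v,u=np.mgrid[:H,:W]; z=c['z_map'].astype(float)
    P=np.stack([(u-float(c['cx']))/f*z,(v-float(c['cy']))/f*z,z,np.ones_like(z)],-1)
    w=(P@np.linalg.inv(c['view']).T)[...,:3]; w[z==0]=np.nan
    return w
E
python3 - <<'E'
from h import *
a=snap('top'); b=snap('side')
cv2.imwrite('pics/t1.png',cv2.resize(a['frame'],(800,600)))
cv2.imwrite('pics/s1.png',cv2.resize(b['frame'],(800,600)))
for c in(a,b): print(np.linalg.inv(c['view']).round(3),c['vertical_fov'])
print(robot.observe(),robot.tcp_to_grasp)
E
```

```text
[[-0.012 -0.993  0.12   0.394]
 [-1.     0.01  -0.019 -0.005]
 [ 0.017 -0.121 -0.993  1.249]
 [ 0.     0.     0.     1.   ]] 53.55589763827999
[[ 0.917 -0.15   0.37   0.107]
 [-0.4   -0.361  0.843 -0.957]
 [ 0.008 -0.92  -0.391  0.625]
 [ 0.     0.     0.     1.   ]] 54.0488369836863
{'time_s': 0.1, 'joints': array([-1.36468375,  0.31164446,  0.01400484,  1.51288096, -0.00441993,
        1.31920337, -0.02717969]), 'dq': array([-0.00038469, -0.00161756,  0.00030937, -0.00375024, -0.00010037,
       -0.00020809,  0.00118136]), 'effort': array([ 5.39926677e-04, -3.80853760e+01,  1.46552213e-01, -2.31241947e+01,
        1.22482883e-02,  8.07488890e-03,  1.11275691e-05]), 'tool_pos': array([0.1347332 , 0.53257446, 0.23033676]), 'orientation': array([-0.38811873, -3.11733515,  0.00329346]), 'force': array([-0.7454722 ,  0.0252968 , -0.05861647]), 'moment': array([ 0.03998801, -0.01079438, -0.0061814 ]), 'finger_force': 0.0, 'finger_gap': 0.08553481138592901} 0.0187
```

View pics/t1.png

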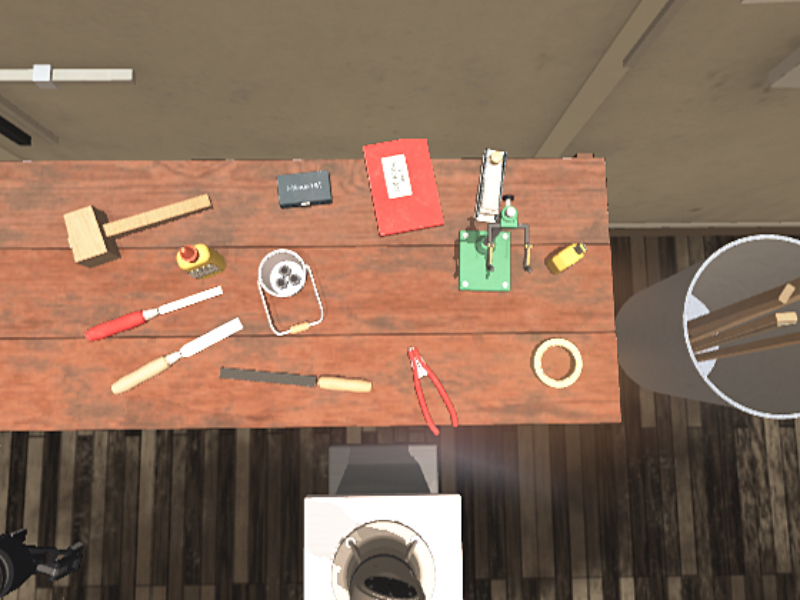

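View pics/s1.png

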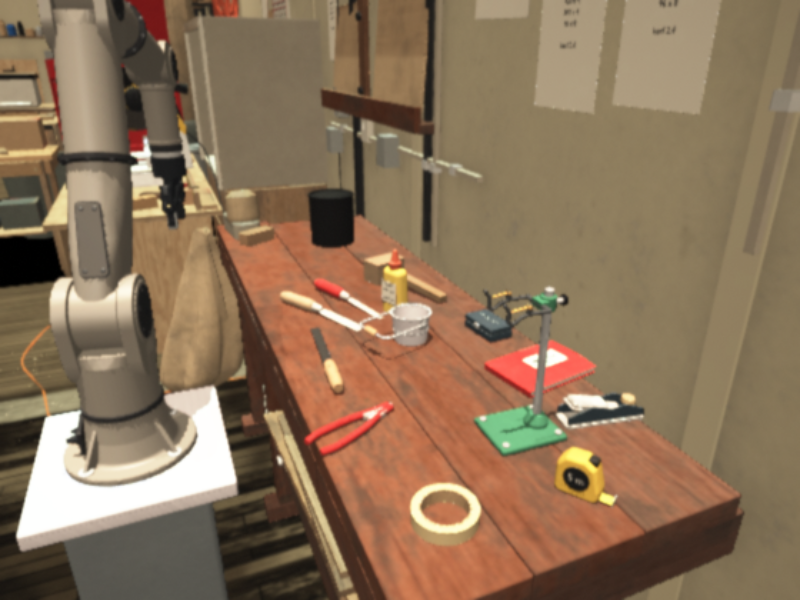

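The top view (800x600) shows the pail at about (283,272), its grip at (300,328), the stand's foot at (485,260), its post top at (509,210) and the hook noses at (490,270) and (528,268). The side view shows the hook head on the post at about (548,300), with the hooks reaching toward the robot at about (505,300).

```bash
python3 - <<'E'
from h import *
a=load('top');w=cloud(a)
def bx(u0,u1,v0,v1): 
    s=np.s_[int(v0*.7):int(v1*.7),int(u0*.7):int(u1*.7)]
    return w[s].reshape(-1,3),a['frame'][s].reshape(-1,3).astype(int)
p,c=bx(250,335,240,345)
m=(p[:,2]>.062)&(p[:,2]<.08)
q=p[m]; print('rim n',len(q)); 
A=np.c_[2*q[:,:2],np.ones(len(q))]
for _ in range(3):
    s=np.linalg.lstsq(A,(q[:,:2]**2).sum(1),rcond=None)[0]; r=np.sqrt(s[2]+s[0]**2+s[1]**2)
    d=abs(np.hypot(*(q[:,:2]-s[:2]).T)-r); q=q[d<.006];A=A[d<.006]
    print(s[:2],r,len(q),q[:,2].mean())
g=(c[:,2]>180)&(c[:,1]>130)&(c[:,0]<150)&(p[:,2]>.02)
print('grip',p[g].mean(0),p[g].max(0),p[g].min(0),g.sum())
p,c=bx(440,560,180,310)
t=p[p[:,2]>.255];print('post',len(t),t.mean(0),t.max(0),t.min(0))
gr=(c[:,1]>c[:,2]+40)&(c[:,1]>c[:,0]+20)&(abs(p[:,2]-.012)<.005)
r=cv2.minAreaRect(p[gr][:,:2].astype(np.float32)*1000);print('foot',r,cv2.boxPoints(r),gr.sum())
A=cv2.resize(a['frame'][160:245,165:250],(400,400),interpolation=cv2.INTER_CUBIC)
B=cv2.resize(a['frame'][130:215,305:390],(400,400),interpolation=cv2.INTER_CUBIC)
C=load('side')['frame'][190:260,320:410]
C=cv2.resize(C,(386,300),interpolation=cv2.INTER_CUBIC)
cv2.imwrite('pics/c1.png',np.hstack([A,B])); cv2.imwrite('pics/c2.png',cv2.resize(C,(772,600),interpolation=cv2.INTER_CUBIC))
E
```

```text
rim n 262
[0.57875635 0.18749947] 0.057361576650667885 63 0.06847376775943598
[0.58829522 0.19108809] 0.05184814292497636 62 0.06857789288867344
[0.59075097 0.19156102] 0.05051213363672242 61 0.06867010055215399
grip [0.55765979 0.17671625 0.06160512] [0.64961463 0.240895   0.07377333] [0.48274838 0.11494881 0.04865427] 36
post 251 [ 0.63661615 -0.22297659  0.26209564] [ 0.70116528 -0.18373529  0.27498487] [ 0.5640385  -0.25895562  0.25502101]
foot ((634.670654296875, -221.29559326171875), (106.37451934814453, 127.28083038330078), 87.54476165771484) [[ 568.8102  -271.70773]
 [ 695.9741  -277.1603 ]
 [ 700.5311  -170.88345]
 [ 573.3672  -165.43088]] 1051
```

View pics/c1.png

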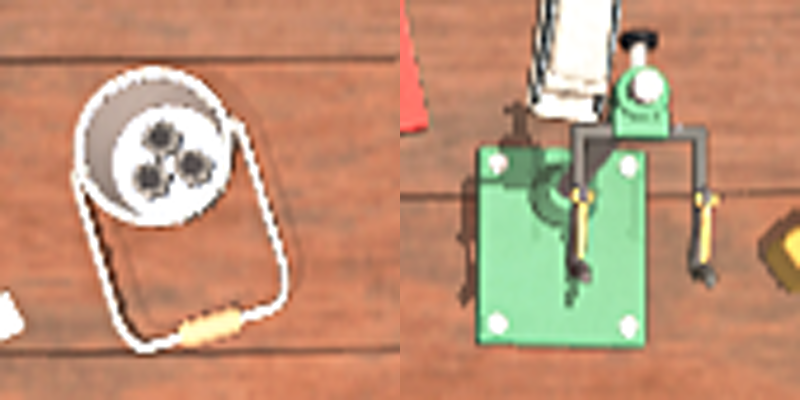

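View pics/c2.png

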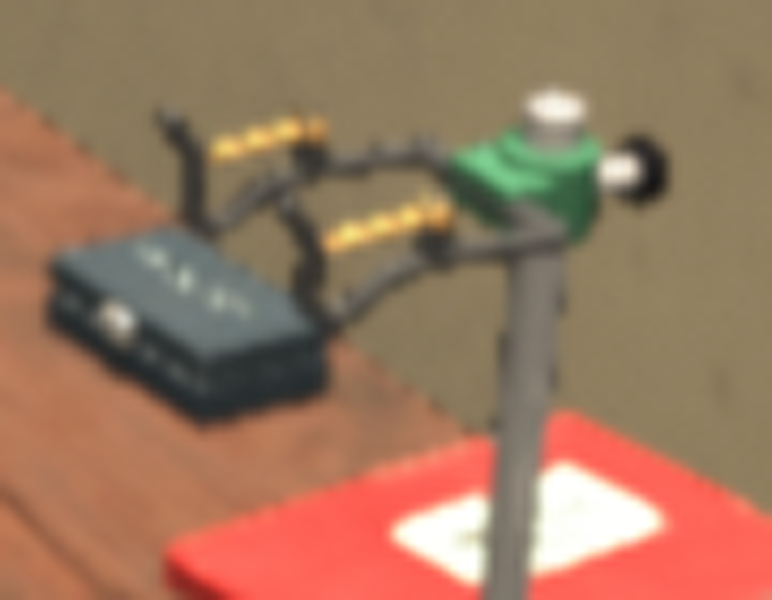

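The crops show the rim centre at crop A (155,147) and the grip at (211,327). In crop B the foot corners are at (76,148) (246,150) (245,347) (76,345), the post top is at (245,85) and the hook tips are at (180,270) and (305,278). In the side crop the hook tips are at (165,118) and (285,203), and the hook bottoms at (205,230) and (325,325).

```bash
cat >> h.py <<'E'
def ray(c,u,v):
    H=c['z_map'].shape[0]; f=H/2/np.tan(np.radians(float(c['vertical_fov']))/2)
    T=np.linalg.inv(c['view']); d=T[:3,:3]@np.array([(u-float(c['cx']))/f,(v-float(c['cy']))/f,1]); return T[:3,3],d
def atz(c,u,v,z):
    o,d=ray(c,u,v); return (o+d*(z-o[2])/d[2])[:3]
def tri(ra,rb):
    A=np.c_[ra[1],-rb[1]]; t=np.linalg.lstsq(A,rb[0]-ra[0],rcond=None)[0]
    p,q=ra[0]+ra[1]*t[0],rb[0]+rb[1]*t[1]; return (p+q)/2,np.linalg.norm(p-q)
E
python3 - <<'E'
from h import *
np.set_printoptions(precision=4,suppress=True)
a=load('top');b=load('side');k=85/400;s=90/772
A=lambda x,y:(165+x*k,160+y*k); B=lambda x,y:(305+x*k,130+y*k); S=lambda x,y:(320+x*s,190+y*s)
print('pail',atz(a,*A(155,147),.072))
w=cloud(a)
for n,u,v in [('grip',211,327),('w1',145,348),('w2',277,310)]:
    x,y=A(u,v); x0,y0=int(x),int(y); print(n,[atz(a,x,y,z) for z in(.05,.06)], np.nanmax(w[y0-2:y0+3,x0-2:x0+3,2]))
print('foot',[atz(a,*B(*p),.012) for p in((76,148),(246,150),(245,347),(76,345))])
print('post',atz(a,*B(245,85),.272))
for n,t,q in [('tipL',(180,270),(165,118)),('tipR',(305,278),(285,203)),('post',(245,85),(556,97)),('hingeL',(181,195),(312,128)),('hingeR',(305,198),(437,212))]:
    print(n,tri(ray(a,*B(*t)),ray(b,*S(*q))))
# grip in side, full res approx (800 view)->.7
f=b['frame'];C=cv2.resize(f[205:250,245:310],(780,540),interpolation=cv2.INTER_CUBIC);cv2.imwrite('pics/c3.png',C)
E
```

```text
pail [0.5989 0.1938 0.072 ]
grip [array([0.4907, 0.1622, 0.05  ]), array([0.4899, 0.1608, 0.06  ])] 0.06557009430937466
w1 [array([0.4783, 0.2023, 0.05  ]), array([0.4776, 0.2006, 0.06  ])] 0.05825316771940958
w2 [array([0.5007, 0.1219, 0.05  ]), array([0.4998, 0.1208, 0.06  ])] 0.05791754652050707
foot [array([ 0.6978, -0.1693,  0.012 ]), array([ 0.6956, -0.2797,  0.012 ]), array([ 0.5667, -0.2744,  0.012 ]), array([ 0.5691, -0.166 ,  0.012 ])]
post [ 0.6664 -0.2227  0.272 ]
tipL (array([ 0.5702, -0.1863,  0.2693]), np.float64(0.0009959943504024148))
tipR (array([ 0.5669, -0.2507,  0.2698]), np.float64(0.0021071094428517113))
post (array([ 0.6679, -0.2235,  0.2735]), np.float64(0.004290747042242819))
hingeL (array([ 0.6127, -0.1906,  0.2609]), np.float64(0.002763456226448233))
hingeR (array([ 0.6106, -0.2547,  0.2615]), np.float64(0.0029964559165028292))
```

View pics/c3.png

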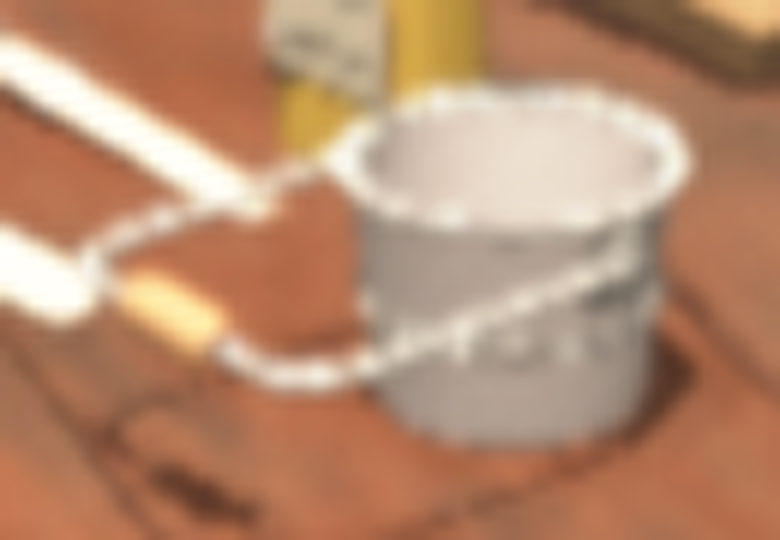

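```bash
cat >> h.py <<'E'
from scipy.spatial.transform import Rotation as Rn
def plan(P,ang,n,g,sway=None):
    """rows from measured pose to TCP P with tool pointing down, tool y at world angle ang"""
    s=robot.observe(); R=Rn.from_rotvec(s['orientation']); p=s['tool_pos']
    y=np.array([np.cos(ang),np.sin(ang),0]); z=np.array([0,0,-1.]); Rt=Rn.from_matrix(np.c_[np.cross(y,z),y,z])
    dr=(R.inv()*Rt).as_rotvec()/n
    for i in range(n):
        Ri=R*Rn.from_rotvec(dr*i); d=Ri.inv().apply((np.array(P)-p)/n)*1000
        print([[float(round(x,3)) for x in dr],[float(round(x,1)) for x in d],g])
E
python3 - <<'E'
from h import *
a=load('top');b=load('side');k=85/400
print(tri(ray(a,165+211*k,160+327*k),ray(b,245+172/12,205+310/12)))
print(tri(ray(a,165+155*k,160+147*k),ray(b,245+515/12,205+155/12)))
plan([.490,.161,.145],.28,14,-1)
E
```

```text
(array([0.49032479, 0.16053814, 0.06056593]), np.float64(0.001032453890487241))
(array([0.60076287, 0.19281287, 0.07321159]), np.float64(0.004464334263299813))
[[-0.0, 0.0, 0.075], [-31.1, -19.5, 6.1], -1]
[[-0.0, 0.0, 0.075], [-32.5, -17.1, 6.1], -1]
[[-0.0, 0.0, 0.075], [-33.7, -14.7, 6.1], -1]
[[-0.0, 0.0, 0.075], [-34.7, -12.1, 6.1], -1]
[[-0.0, 0.0, 0.075], [-35.5, -9.5, 6.1], -1]
[[-0.0, 0.0, 0.075], [-36.1, -6.8, 6.1], -1]
[[-0.0, 0.0, 0.075], [-36.5, -4.1, 6.1], -1]
[[-0.0, 0.0, 0.075], [-36.7, -1.4, 6.1], -1]
[[-0.0, 0.0, 0.075], [-36.7, 1.3, 6.1], -1]
[[-0.0, 0.0, 0.075], [-36.5, 4.1, 6.1], -1]
[[-0.0, 0.0, 0.075], [-36.1, 6.8, 6.1], -1]
[[-0.0, 0.0, 0.075], [-35.5, 9.4, 6.1], -1]
[[-0.0, 0.0, 0.075], [-34.7, 12.0, 6.1], -1]
[[-0.0, 0.0, 0.075], [-33.7, 14.6, 6.1], -1]
```

Emit:
carry_out([
  [[0,0,0.075],[-31.1,-19.5,6],-1],
  [[0,0,0.075],[-32.5,-17.1,6],-1],
  [[0,0,0.075],[-33.7,-14.7,6],-1],
  [[0,0,0.075],[-34.7,-12.1,6],-1],
  [[0,0,0.075],[-35.5,-9.5,6],-1],
  [[0,0,0.075],[-36.1,-6.8,6],-1],
  [[0,0,0.075],[-36.5,-4.1,6],-1],
  [[0,0,0.075],[-36.7,-1.4,6],-1],
  [[0,0,0.075],[-36.7,1.3,6],-1],
  [[0,0,0.075],[-36.5,4.1,6],-1],
  [[0,0,0.075],[-36.1,6.8,6],-1],
  [[0,0,0.075],[-35.5,9.4,6],-1],
])

```text
time_s: 1.1
tool_pos: [0.4394, 0.2124, 0.1588]
orientation: [-1.71, -2.635, 0.0]
force: [0.7, 0.3, -0.6]
finger_gap: 0.0854
finger_force: 0.0
```

Emit:
carry_out([
  [[0,0,0.075],[-34.7,12,6],-1],
  [[0,0,0.075],[-33.7,14.6,6],-1],
  [[0,0,0],[0,0,0],-1],
  [[0,0,0],[0,0,0],-1],
  [[0,0,0],[0,0,0],-1],
])

```text
time_s: 1.52
tool_pos: [0.4885, 0.1609, 0.1468]
orientation: [-1.897, -2.502, 0.001]
force: [-0.1, 0.5, 0.6]
finger_gap: 0.0854
finger_force: 0.0
```

```bash
python3 - <<'E'
from h import *
plan([.490,.161,.038],.28,6,-1)
a=snap('top');b=snap('side')
A=cv2.resize(a['frame'][160:245,165:250],(400,400),interpolation=cv2.INTER_CUBIC)
C=cv2.resize(b['frame'][190:250,240:300],(400,400),interpolation=cv2.INTER_CUBIC)
cv2.imwrite('pics/c4.png',np.hstack([A,C]))
E
```

```text
[[-0.0, -0.0, -0.001], [-0.1, 0.3, 18.1], -1]
[[-0.0, -0.0, -0.001], [-0.1, 0.3, 18.1], -1]
[[-0.0, -0.0, -0.001], [-0.1, 0.3, 18.1], -1]
[[-0.0, -0.0, -0.001], [-0.1, 0.3, 18.1], -1]
[[-0.0, -0.0, -0.001], [-0.1, 0.2, 18.1], -1]
[[-0.0, -0.0, -0.001], [-0.1, 0.2, 18.1], -1]
```

View pics/c4.png

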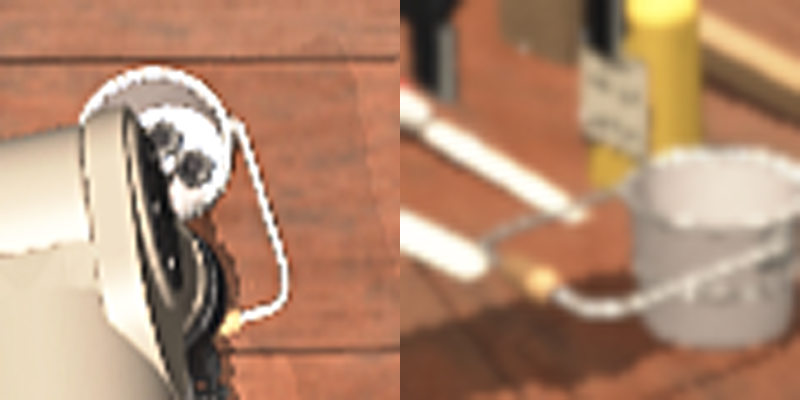

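The top crop shows the arm hiding most of the grip. In the side crop the two fingers stand above it at about (440,50) and (605,30), straddling the sleeve at (525,275), so I will go straight down.

Emit:
carry_out([
  [[0,0,0],[0,0.3,18],-1],
  [[0,0,0],[0,0.3,18],-1],
  [[0,0,0],[0,0.3,18],-1],
  [[0,0,0],[0,0.3,18],-1],
  [[0,0,0],[0,0.2,18],-1],
  [[0,0,0],[0,0,18],-1],
  [[0,0,0],[0,0,0],-0.2],
  [[0,0,0],[0,0,0],0.4],
])

```text
time_s: 2.28
tool_pos: [0.4891, 0.1621, 0.0388]
orientation: [-1.894, -2.504, 0.002]
force: [-0.1, 0.2, 0.1]
finger_gap: 0.0639
finger_force: 0.0
```

Emit:
carry_out([
  [[0,0,0],[0,0,0],1],
  [[0,0,0],[0,0,0],1],
  [[0,0,0],[0,0,0],1],
  [[0,0,0],[0,0,0],1],
  [[0,0,0],[0,0,0],1],
  [[0,0,0],[0,0,0],1],
])

```text
time_s: 2.78
tool_pos: [0.4915, 0.1618, 0.04]
orientation: [1.897, 2.503, 0.004]
force: [1.5, 1.8, -0.8]
finger_gap: 0.0143
finger_force: 58.4
```

```bash
python3 - <<'E'
from h import *
s=robot.observe();print(s['tool_pos'],s['orientation'],s['force'],s['finger_gap'])
b=snap('side');a=snap('top')
C=cv2.resize(b['frame'][180:250,240:310],(600,600),interpolation=cv2.INTER_CUBIC)
cv2.imwrite('pics/c5.png',C)
E
```

```text
[0.49147126 0.16177095 0.03998602] [1.89688796 2.50308704 0.00369686] [ 1.49932021  1.79546984 -0.816838  ] 0.014319071563045316
```

View pics/c5.png

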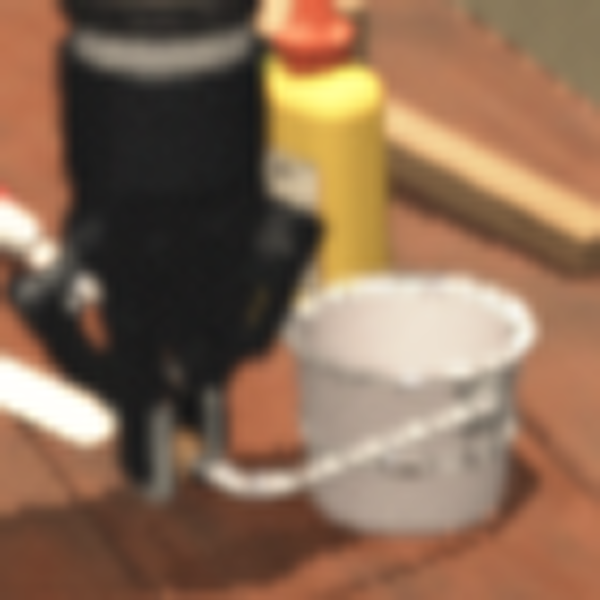

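The side crop shows both pads closed on the sleeve at about (185,450), with the pail undisturbed. Now the swing along the arc, checking the force on the way.

Emit:
carry_out([
  [[0,0,0],[0,0.6,-11.5],1],
  [[0,0,0],[0,1.7,-11.4],1],
  [[0,0,0],[0,2.9,-11.1],1],
  [[0,0,0],[0,3.9,-10.8],1],
  [[0,0,0],[0,5.0,-10.4],1],
  [[0,0,0],[0,6.0,-9.8],1],
  [[0,0,0],[0,7.0,-9.2],1],
  [[0,0,0],[0,0,0],1],
])

```text
time_s: 3.55
tool_pos: [0.5161, 0.1681, 0.1148]
orientation: [-1.897, -2.502, 0.002]
force: [-4.6, -1.4, 4.7]
finger_gap: 0.0141
finger_force: 59.0
```

Emit:
carry_out([
  [[0,0,0],[0,-2,-1.5],1],
  [[0,0,0],[0,7.8,-8.4],1],
  [[0,0,0],[0,8.6,-7.6],1],
  [[0,0,0],[0,9.3,-6.9],1],
  [[0,0,0],[0,10,-6],1],
  [[0,0,0],[0,0,0],1],
])

```text
time_s: 4.05
tool_pos: [0.5501, 0.1784, 0.1461]
orientation: [-1.898, -2.503, -0.004]
force: [-4.3, 1.0, 9.7]
finger_gap: 0.014
finger_force: 59.9
```

Emit:
carry_out([
  [[0,0,0],[0,0,-4],1],
  [[0,0,0],[0,0,0],1],
])

```text
time_s: 4.22
tool_pos: [0.5491, 0.1773, 0.148]
orientation: [1.898, 2.503, 0.001]
force: [-1.1, 0.4, 2.5]
finger_gap: 0.014
finger_force: 59.5
```

```bash
python3 - <<'E'
from h import *
s=robot.observe();print(s['tool_pos'],s['force'])
b=snap('side')
C=cv2.resize(b['frame'][150:250,245:345],(600,600),interpolation=cv2.INTER_CUBIC)
cv2.imwrite('pics/c6.png',C)
E
```

```text
[0.54912353 0.17733025 0.14799347] [-1.06984067  0.39427969  2.48150841]
```

View pics/c6.png

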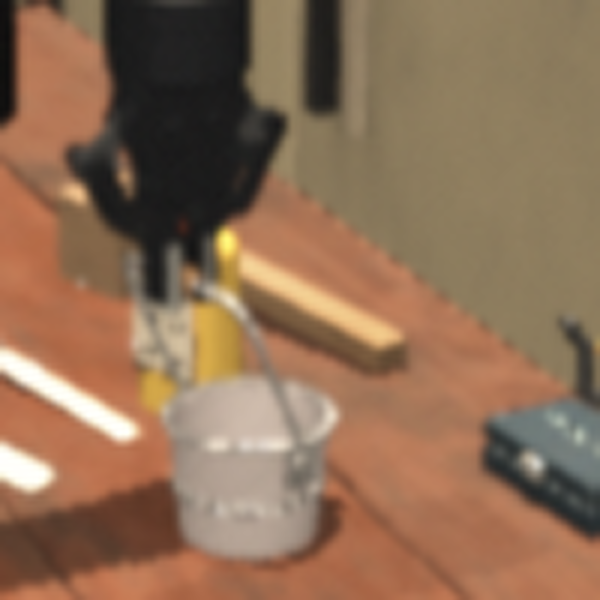

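The pail stands level with the handle about 1.1 rad up, and the pads are on the sleeve at crop (190,285). I will continue the arc.

Emit:
carry_out([
  [[0,0,0],[0,10.5,-5],1],
  [[0,0,0],[0,10.9,-4],1],
  [[0,0,0],[0,0,0],1],
])

```text
time_s: 4.52
tool_pos: [0.571, 0.1833, 0.1562]
orientation: [1.898, 2.502, 0.001]
force: [1.1, 0.7, -1.9]
finger_gap: 0.0141
finger_force: 59.1
```

Emit:
carry_out([
  [[0,0,0],[0,10.5,-2.5],1],
  [[0,0,0],[0,7,-1],1],
  [[0,0,0],[0,0,0],1],
  [[0,0,0],[0,0,0],1],
  [[0,0,0],[0,0,0],1],
])

```text
time_s: 4.93
tool_pos: [0.5854, 0.1871, 0.1592]
orientation: [-1.898, -2.502, 0.004]
force: [-0.1, -0.5, -6.4]
finger_gap: 0.014
finger_force: 58.6
```

Emit:
carry_out([
  [[0,0,0],[0,0,2.5],1],
  [[0,0,0],[0,0,0],1],
  [[0,0,0],[0,0,0],1],
  [[0,0,0],[0,0,0],1],
])

```text
time_s: 5.27
tool_pos: [0.5871, 0.1874, 0.1588]
orientation: [1.898, 2.502, 0.002]
force: [0.1, -1.0, 0.7]
finger_gap: 0.0139
finger_force: 59.3
```

```bash
python3 - <<'E'
from h import *
s=robot.observe();print(s['tool_pos'],s['force'])
b=snap('side')
C=cv2.resize(b['frame'][150:250,245:345],(600,600),interpolation=cv2.INTER_CUBIC)
cv2.imwrite('pics/c7.png',C)
E
```

```text
[0.58710168 0.18738081 0.15881544] [ 0.05250259 -0.97732454  0.68368428]
```

View pics/c7.png

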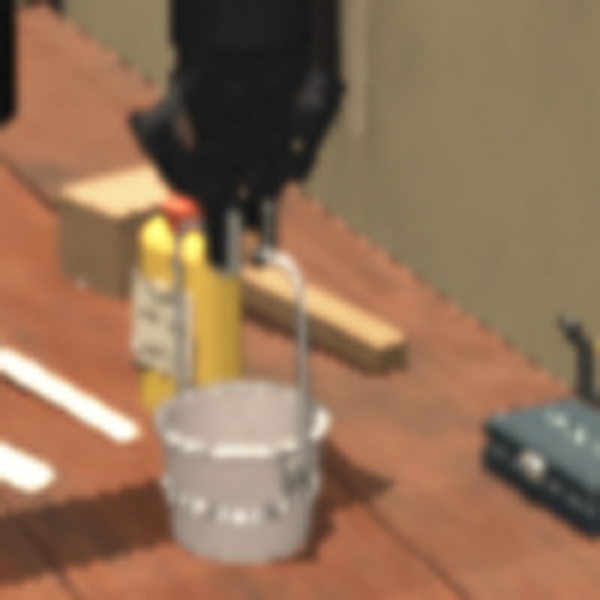

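The side crop shows the pail standing with its handle wire nearly vertical (300,250 to 300,450). Next I lift it.

Emit:
carry_out([
  [[0,0,0],[0,0,0],1],
  [[0,0,0],[0,0,-4],1],
  [[0,0,0],[0,0,-8],1],
  [[0,0,0],[0,0,-12],1],
  [[0,0,0],[0,0,-14],1],
  [[0,0,0],[0,0,-14],1],
  [[0,0,0],[0,0,-14],1],
  [[0,0,0],[0,0,-14],1],
  [[0,0,0],[0,0,-14],1],
  [[0,0,0],[0,0,-12],1],
  [[0,0,0],[0,0,-8],1],
  [[0,0,0],[0,0,-4],1],
])

```text
time_s: 6.32
tool_pos: [0.5866, 0.1883, 0.2767]
orientation: [-1.898, -2.504, -0.001]
force: [0.8, 0.2, -6.1]
finger_gap: 0.0139
finger_force: 58.8
```

Emit:
carry_out([
  [[0,0,0],[0,0,0],1],
  [[0,0,0],[0,0,0],1],
  [[0,0,0],[0,0,0],1],
  [[0,0,0],[0,0,0],1],
])

```text
time_s: 6.65
tool_pos: [0.5859, 0.1878, 0.2747]
orientation: [-1.898, -2.502, 0.003]
force: [-0.7, -0.5, -5.6]
finger_gap: 0.0136
finger_force: 58.8
```

```bash
python3 - <<'E'
from h import *
s=robot.observe();print(s['tool_pos'],s['force'],s['joints'])
plan([.5125,-.2169,.278],-.04,24,1)
E
```

```text
[0.58589883 0.18777239 0.27470424] [-0.7118124  -0.53338199 -5.64226798] [-0.63829283  0.45814851  0.47740775  1.24317135 -0.20516828  1.48981546
  0.08652845]
[[-0.0, 0.0, 0.013], [-15.4, -7.5, -0.1], 1]
[[-0.0, 0.0, 0.013], [-15.5, -7.3, -0.1], 1]
[[-0.0, 0.0, 0.013], [-15.6, -7.1, -0.1], 1]
[[-0.0, 0.0, 0.013], [-15.7, -6.9, -0.1], 1]
[[-0.0, 0.0, 0.013], [-15.8, -6.7, -0.1], 1]
[[-0.0, 0.0, 0.013], [-15.9, -6.5, -0.1], 1]
[[-0.0, 0.0, 0.013], [-16.0, -6.3, -0.1], 1]
[[-0.0, 0.0, 0.013], [-16.0, -6.1, -0.1], 1]
[[-0.0, 0.0, 0.013], [-16.1, -5.8, -0.1], 1]
[[-0.0, 0.0, 0.013], [-16.2, -5.6, -0.1], 1]
[[-0.0, 0.0, 0.013], [-16.3, -5.4, -0.1], 1]
[[-0.0, 0.0, 0.013], [-16.3, -5.2, -0.1], 1]
[[-0.0, 0.0, 0.013], [-16.4, -5.0, -0.1], 1]
[[-0.0, 0.0, 0.013], [-16.5, -4.8, -0.1], 1]
[[-0.0, 0.0, 0.013], [-16.5, -4.6, -0.1], 1]
[[-0.0, 0.0, 0.013], [-16.6, -4.4, -0.1], 1]
[[-0.0, 0.0, 0.013], [-16.6, -4.1, -0.1], 1]
[[-0.0, 0.0, 0.013], [-16.7, -3.9, -0.1], 1]
[[-0.0, 0.0, 0.013], [-16.7, -3.7, -0.1], 1]
[[-0.0, 0.0, 0.013], [-16.8, -3.5, -0.1], 1]
[[-0.0, 0.0, 0.013], [-16.8, -3.3, -0.1], 1]
[[-0.0, 0.0, 0.013], [-16.9, -3.0, -0.1], 1]
[[-0.0, 0.0, 0.013], [-16.9, -2.8, -0.1], 1]
[[-0.0, 0.0, 0.013], [-16.9, -2.6, -0.1], 1]
```

Emit:
carry_out([
  [[0,0,0.013],[-6,-3,0],1],
  [[0,0,0.013],[-12,-5.5,0],1],
  [[0,0,0.013],[-15.6,-7.1,0],1],
  [[0,0,0.013],[-15.7,-6.9,0],1],
  [[0,0,0.013],[-15.8,-6.7,0],1],
  [[0,0,0.013],[-15.9,-6.5,0],1],
  [[0,0,0.013],[-16,-6.3,-0.5],1],
  [[0,0,0.013],[-16,-6.1,-0.5],1],
  [[0,0,0.013],[-16,-5.8,-0.5],1],
  [[0,0,0.013],[-16,-5.6,-0.5],1],
  [[0,0,0.013],[-16,-5.4,-0.5],1],
  [[0,0,0.013],[-16,-5.2,-0.5],1],
])

```text
time_s: 7.65
tool_pos: [0.5522, -0.0012, 0.2791]
orientation: [2.089, 2.346, 0.001]
force: [1.0, -0.5, -5.6]
finger_gap: 0.0139
finger_force: 58.8
```

Emit:
carry_out([
  [[0,0,0.013],[-16.4,-5,0],1],
  [[0,0,0.013],[-16.5,-4.8,0],1],
  [[0,0,0.013],[-16.5,-4.6,0],1],
  [[0,0,0.013],[-16.6,-4.4,0],1],
  [[0,0,0.013],[-16.6,-4.1,0],1],
  [[0,0,0.013],[-16.7,-3.9,0],1],
  [[0,0,0.013],[-16.7,-3.7,0],1],
  [[0,0,0.013],[-16.8,-3.5,0],1],
  [[0,0,0.013],[-16.8,-3.3,0],1],
  [[0,0,0.013],[-14,-3,0],1],
  [[0,0,0.013],[-8,-2,0],1],
  [[0,0,0],[0,0,0],1],
])

```text
time_s: 8.65
tool_pos: [0.5187, -0.1771, 0.2792]
orientation: [2.255, 2.185, -0.003]
force: [1.0, -1.3, -5.4]
finger_gap: 0.0141
finger_force: 58.8
```

Emit:
carry_out([
  [[0,0,0],[0,0,0],1],
  [[0,0,0],[0,0,0],1],
  [[0,0,0],[0,0,0],1],
  [[0,0,0],[0,0,0],1],
])

```text
time_s: 8.98
tool_pos: [0.52, -0.172, 0.2787]
orientation: [-2.247, -2.195, -0.0]
force: [1.0, -1.2, -5.9]
finger_gap: 0.0143
finger_force: 58.8
```

```bash
python3 - <<'E'
from h import *
s=robot.observe();print(s['tool_pos'],s['force'],s['joints'])
plan([.5125,-.2169,.278],-.04,4,1)
snap('top');b=snap('side')
C=cv2.resize(b['frame'][145:285,310:485],(750,600),interpolation=cv2.INTER_CUBIC)
cv2.imwrite('pics/c8.png',C)
E
```

```text
[ 0.52004066 -0.1720309   0.27868211] [ 0.95301922 -1.18226936 -5.90538955] [-0.20797683  0.32595384  0.67570549  1.44704358 -0.20370064  1.44017689
  0.44509795]
[[-0.0, -0.0, 0.004], [-11.3, -1.6, 0.2], 1]
[[-0.0, -0.0, 0.004], [-11.3, -1.6, 0.2], 1]
[[-0.0, -0.0, 0.004], [-11.3, -1.5, 0.2], 1]
[[-0.0, -0.0, 0.004], [-11.3, -1.5, 0.2], 1]
```

View pics/c8.png

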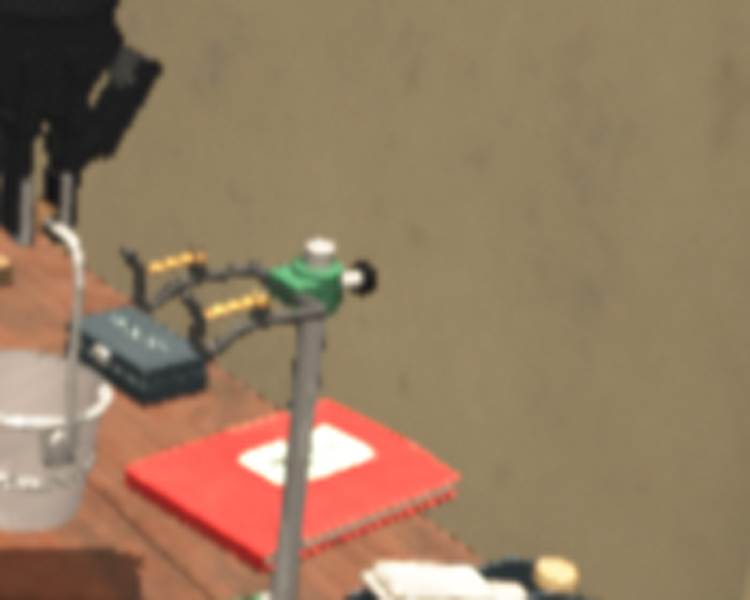

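The pail hangs level beside the grip at crop (45,225); the hooks stand right and behind it, noses at (130,260) and (195,305). Next I take up the pre-position in front of the noses.

Emit:
carry_out([
  [[0,0,0.004],[-6,-1,0],1],
  [[0,0,0.004],[-11,-1.6,0],1],
  [[0,0,0.004],[-11,-1.6,0],1],
  [[0,0,0.004],[-11,-1.5,0],1],
  [[0,0,0],[-5,-1,0],1],
  [[0,0,0],[0,0,0],1],
  [[0,0,0],[0,0,0],1],
  [[0,0,0],[0,0,0],1],
  [[0,0,0],[0,0,0],1],
])

```text
time_s: 9.83
tool_pos: [0.5118, -0.216, 0.2786]
orientation: [-2.265, -2.175, -0.001]
force: [-0.2, 0.2, -5.3]
finger_gap: 0.0135
finger_force: 58.8
```

```bash
python3 - <<'E'
from h import *
s=robot.observe();print(s['tool_pos'],s['force'])
plan([.584,-.2197,.278],-.04,9,1)
E
```

```text
[ 0.51176669 -0.21604486  0.27862882] [-0.19594379  0.22258487 -5.29460387]
[[-0.0, -0.0, -0.0], [-0.1, 8.0, 0.1], 1]
[[-0.0, -0.0, -0.0], [-0.1, 8.0, 0.1], 1]
[[-0.0, -0.0, -0.0], [-0.1, 8.0, 0.1], 1]
[[-0.0, -0.0, -0.0], [-0.1, 8.0, 0.1], 1]
[[-0.0, -0.0, -0.0], [-0.1, 8.0, 0.1], 1]
[[-0.0, -0.0, -0.0], [-0.1, 8.0, 0.1], 1]
[[-0.0, -0.0, -0.0], [-0.1, 8.0, 0.1], 1]
[[-0.0, -0.0, -0.0], [-0.1, 8.0, 0.1], 1]
[[-0.0, -0.0, -0.0], [-0.1, 8.0, 0.1], 1]
```

Emit:
carry_out([
  [[0,0,0],[0,4,0],1],
  [[0,0,0],[0,8,0],1],
  [[0,0,0],[0,8,0],1],
  [[0,0,0],[0,8,0],1],
  [[0,0,0],[0,8,0],1],
  [[0,0,0],[0,8,0],1],
  [[0,0,0],[0,8,0],1],
  [[0,0,0],[0,8,0],1],
  [[0,0,0],[0,8,0],1],
  [[0,0,0],[0,4,0],1],
  [[0,0,0],[0,0,0],1],
  [[0,0,0],[0,0,0],1],
])

```text
time_s: 10.83
tool_pos: [0.5837, -0.2202, 0.2786]
orientation: [-2.267, -2.174, 0.001]
force: [0.1, 0.6, -5.4]
finger_gap: 0.0137
finger_force: 58.8
```

```bash
python3 - <<'E'
from h import *
s=robot.observe();print(s['tool_pos'],s['force'])
snap('top');b=snap('side')
C=cv2.resize(b['frame'][180:250,320:410],(771,600),interpolation=cv2.INTER_CUBIC)
cv2.imwrite('pics/c9.png',C)
E
```

```text
[ 0.58366634 -0.22023065  0.27864894] [ 0.09059647  0.56844579 -5.42024841]
```

View pics/c9.png

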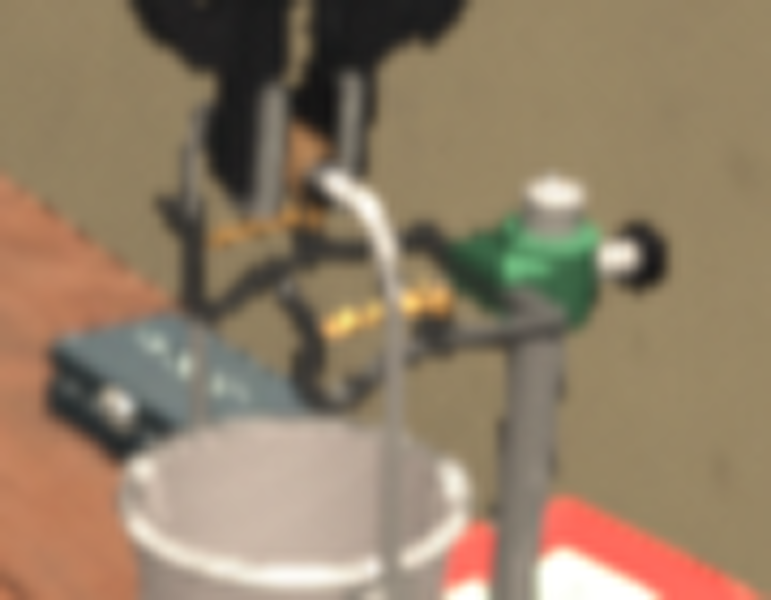

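The side crop shows the wire over the hooks, with the sleeve at (305,145) midway between nose and hinge and clear above the keepers. This was my 11th picture, one over the limit of 10, so I go on by force and numbers only.

Emit:
carry_out([
  [[0,0,0],[0,0,4],1],
  [[0,0,0],[0,0,6],1],
  [[0,0,0],[0,0,6],1],
  [[0,0,0],[0,0,5],1],
  [[0,0,0],[0,0,3],1],
  [[0,0,0],[0,0,0],1],
  [[0,0,0],[0,0,0],1],
])

```text
time_s: 11.52
tool_pos: [0.5835, -0.22, 0.2545]
orientation: [-2.267, -2.174, 0.0]
force: [0.2, 0.2, -5.5]
finger_gap: 0.0138
finger_force: 58.8
```

Emit:
carry_out([
  [[0,0,0],[0,0,1.5],1],
  [[0,0,0],[0,0,1.5],1],
  [[0,0,0],[0,0,1],1],
  [[0,0,0],[0,0,0],1],
])

```text
time_s: 11.85
tool_pos: [0.5836, -0.22, 0.2508]
orientation: [-2.267, -2.174, -0.0]
force: [0.4, -0.6, -6.2]
finger_gap: 0.0139
finger_force: 58.8
```

Emit:
carry_out([
  [[0,0,0],[0,0,1],1],
  [[0,0,0],[0,0,1],1],
  [[0,0,0],[0,0,1],1],
  [[0,0,0],[0,0,0],1],
])

```text
time_s: 12.18
tool_pos: [0.5833, -0.2203, 0.2478]
orientation: [-2.268, -2.174, 0.0]
force: [-0.3, -0.4, -4.7]
finger_gap: 0.0138
finger_force: 58.9
```

Emit:
carry_out([
  [[0,0,0],[0,0,1],1],
  [[0,0,0],[0,0,1],1],
  [[0,0,0],[0,0,1],1],
  [[0,0,0],[0,0,0],1],
])

```text
time_s: 12.52
tool_pos: [0.5835, -0.2203, 0.2452]
orientation: [2.267, 2.174, 0.0]
force: [-1.8, 0.0, -2.5]
finger_gap: 0.0137
finger_force: 59.2
```

Emit:
carry_out([
  [[0,0,0],[0,0,1],1],
  [[0,0,0],[0,0,1],1],
  [[0,0,0],[0,0,1],1],
  [[0,0,0],[0,0,0],1],
])

```text
time_s: 12.85
tool_pos: [0.5841, -0.2204, 0.2426]
orientation: [2.266, 2.173, 0.001]
force: [-1.2, 0.4, 0.6]
finger_gap: 0.0135
finger_force: 59.5
```

Emit:
carry_out([
  [[0,0,0],[0,0,1],1],
  [[0,0,0],[0,0,1],1],
  [[0,0,0],[0,0,1],1],
  [[0,0,0],[0,0,0],1],
])

```text
time_s: 13.18
tool_pos: [0.5845, -0.2203, 0.2398]
orientation: [2.265, 2.173, 0.002]
force: [1.1, 1.1, 3.4]
finger_gap: 0.0143
finger_force: 59.9
```

Emit:
carry_out([
  [[0,0,0],[0,0,1],1],
  [[0,0,0],[0,0,1],1],
  [[0,0,0],[0,0,1],1],
  [[0,0,0],[0,0,0],1],
])

```text
time_s: 13.52
tool_pos: [0.5841, -0.2205, 0.2369]
orientation: [2.266, 2.173, 0.001]
force: [-0.1, 0.1, 5.6]
finger_gap: 0.0141
finger_force: 60.2
```

Emit:
carry_out([
  [[0,0,0],[0,0,1],1],
  [[0,0,0],[0,0,1],1],
  [[0,0,0],[0,0,0],1],
])

```text
time_s: 13.77
tool_pos: [0.583, -0.2207, 0.2346]
orientation: [2.268, 2.174, -0.001]
force: [-1.8, 0.4, 5.2]
finger_gap: 0.0139
finger_force: 60.1
```

Emit:
carry_out([
  [[0,0,0],[0,0,1],1],
  [[0,0,0],[0,0,1],1],
  [[0,0,0],[0,0,0],1],
])

```text
time_s: 14.02
tool_pos: [0.5817, -0.2202, 0.2297]
orientation: [-2.266, -2.17, 0.004]
force: [0.1, 0.0, -6.3]
finger_gap: 0.0138
finger_force: 58.8
```

Both keepers seem to have been passed: the force dropped back to the pail's full weight at TCP z = 0.230. Now I let it down gently.

Emit:
carry_out([
  [[0,0,0],[0,0,0.7],1],
  [[0,0,0],[0,0,0.7],1],
  [[0,0,0],[0,0,0],1],
  [[0,0,0],[0,0,0],1],
])

```text
time_s: 14.35
tool_pos: [0.5833, -0.2198, 0.2294]
orientation: [-2.266, -2.174, 0.001]
force: [0.5, -0.2, -5.5]
finger_gap: 0.014
finger_force: 58.9
```

Emit:
carry_out([
  [[0,0,0],[0,0,0.7],1],
  [[0,0,0],[0,0,0.7],1],
  [[0,0,0],[0,0,0],1],
  [[0,0,0],[0,0,0],1],
])

```text
time_s: 14.68
tool_pos: [0.5836, -0.2201, 0.2291]
orientation: [2.268, 2.174, 0.0]
force: [0.0, 0.4, -5.8]
finger_gap: 0.0135
finger_force: 58.9
```

Emit:
carry_out([
  [[0,0,0],[0,0,1],1],
  [[0,0,0],[0,0,1],1],
  [[0,0,0],[0,0,0],1],
  [[0,0,0],[0,0,0],1],
])

```text
time_s: 15.02
tool_pos: [0.5839, -0.2203, 0.2279]
orientation: [2.267, 2.174, 0.001]
force: [-0.5, 0.9, -2.1]
finger_gap: 0.0136
finger_force: 59.3
```

Emit:
carry_out([
  [[0,0,0],[0,0,0.7],1],
  [[0,0,0],[0,0,0.7],1],
  [[0,0,0],[0,0,0],1],
  [[0,0,0],[0,0,0],1],
])

```text
time_s: 15.35
tool_pos: [0.584, -0.2203, 0.2275]
orientation: [2.266, 2.173, 0.002]
force: [-2.0, 2.6, 5.3]
finger_gap: 0.0137
finger_force: 60.2
```

Emit:
carry_out([
  [[0,0,0],[0,0,-0.7],1],
  [[0,0,0],[0,0,0],1],
  [[0,0,0],[0,0,0],1],
])

```text
time_s: 15.6
tool_pos: [0.584, -0.2203, 0.2275]
orientation: [2.266, 2.173, 0.002]
force: [-1.8, 1.9, 7.2]
finger_gap: 0.0136
finger_force: 60.2
```

```bash
python3 - <<'E'
from h import *
s=robot.observe();print(s['tool_pos'],s['force'],s['moment'])
b0=load('side') # before press (pail above hooks)
b=snap('side')
def gold(c):
    f=c['frame'][180:240,320:380].astype(int); m=(f[...,2]>130)&(f[...,1]>90)&(f[...,2]-f[...,0]>90)&(f[...,1]<f[...,2]-20)
    n,l,st,ce=cv2.connectedComponentsWithStats(m.astype(np.uint8)); return [(st[i].tolist(),ce[i].round(1).tolist()) for i in range(1,n) if st[i][4]>4]
print(gold(b0));print(gold(b))
E
```

```text
[ 0.58398514 -0.22034196  0.22753999] [-1.78506526  1.88635492  7.17411911] [ 0.30400431  0.31460625 -0.00813695]
[([0, 22, 17, 17, 128], [5.9, 31.1]), ([47, 34, 5, 3, 12], [48.8, 34.8]), ([38, 36, 6, 3, 13], [40.5, 36.9]), ([0, 42, 4, 3, 8], [1.2, 43.2]), ([0, 49, 13, 11, 97], [5.1, 55.5])]
[([0, 22, 17, 16, 126], [5.9, 31.1]), ([38, 34, 14, 5, 34], [44.5, 35.9]), ([0, 43, 3, 2, 6], [1.0, 43.5]), ([0, 50, 17, 10, 106], [6.0, 55.8]), ([30, 58, 10, 2, 12], [34.9, 58.8])]
```

Emit:
carry_out([
  [[0,0,0],[0,0,-0.8],1],
  [[0,0,0],[0,0,0],1],
  [[0,0,0],[0,0,0],1],
])

```text
time_s: 15.9
tool_pos: [0.5839, -0.2203, 0.2276]
orientation: [2.267, 2.174, 0.001]
force: [-1.1, 0.2, 4.8]
finger_gap: 0.0138
finger_force: 60.1
```

Emit:
carry_out([
  [[0,0,0],[0,0,-0.5],1],
  [[0,0,0],[0,0,0],1],
  [[0,0,0],[0,0,0],1],
])

```text
time_s: 16.15
tool_pos: [0.5839, -0.2202, 0.2276]
orientation: [2.267, 2.174, 0.0]
force: [0.3, 1.3, 2.4]
finger_gap: 0.0138
finger_force: 59.9
```

Emit:
carry_out([
  [[0,0,0],[0,0,-0.5],1],
  [[0,0,0],[0,0,0],0.6],
  [[0,0,0],[0,0,0],0.5],
  [[0,0,0],[0,0,0],0.3],
  [[0,0,0],[0,0,0],0.1],
  [[0,0,0],[0,0,0],0.1],
  [[0,0,0],[0,0,0],0.1],
  [[0,0,0],[0,0,0],0.1],
])

```text
time_s: 16.82
tool_pos: [0.5835, -0.2202, 0.2282]
orientation: [-2.268, -2.174, 0.0]
force: [-0.7, -0.1, -0.3]
finger_gap: 0.0383
finger_force: 0.0
```

Emit:
carry_out([
  [[0,0,0],[0,0,-4],0.1],
  [[0,0,0],[0,0,-8],0.1],
  [[0,0,0],[0,0,-10],0.1],
  [[0,0,0],[0,0,-12],0.1],
  [[0,0,0],[0,0,-15],0.1],
  [[0,0,0],[0,0,-15],0.1],
  [[0,0,0],[0,0,-15],0.1],
  [[0,0,0],[0,0,-15],0.1],
  [[0,0,0],[0,0,0],0.1],
  [[0,0,0],[0,0,0],0.1],
  [[0,0,0],[0,0,0],0.1],
  [[0,0,0],[0,0,0],0.1],
])

```text
time_s: 17.82
tool_pos: [0.5831, -0.2198, 0.3211]
orientation: [-2.266, -2.173, 0.001]
force: [0.4, -0.0, -0.4]
finger_gap: 0.0381
finger_force: 0.0
```

```bash
python3 - <<'E'
from h import *
s=robot.observe();print(s['tool_pos'],s['force'],s['moment'],s['finger_gap'])
b=snap('side')
f=b['frame'][180:240,320:380].astype(int); m=(f[...,2]>110)&(f[...,2]-f[...,0]>75)&(f[...,1]<f[...,2]-20)&(f[...,1]>75)
for r in range(18,45): print(''.join('#' if x else '.' for x in m[r]))
w=cloud(b)[180:290,320:400].reshape(-1,3)
k=(abs(w[:,0]-.584)<.06)&(abs(w[:,1]+.22)<.06)
q=w[k&(w[:,2]>.05)&(w[:,2]<.2)];print(len(q),q.min(0),q.max(0))
q=q[(q[:,2]>.133)&(q[:,2]<.147)];print('rim',len(q),q.min(0),q.max(0))
E
```

```text
[ 0.58313665 -0.2198044   0.32112967] [ 0.37212132 -0.03446532 -0.44908364] [-0.00711737  0.01177115  0.04955968] 0.03813190001744204
............................................................
............................................................
............................................................
#...........................................................
###.........................................................
####........................................................
#####............................##.........................
#######......................######.##......................
########..................#######...........................
#########................#####..............................
###########..............#..................................
############................................................
#############...............................................
###############.............................................
################............................................
##################..............................####........
###################........####...............#######.......
###################........#####...........##########.......
###############............#######.....##########..#........
##########..................#######...##.######.............
#######......................######...#####.................
#####........................######....#....................
####..........................#####.........................
####...........................###..........................
#####.......................................................
#####.......................................................
#####.......................................................
1437 [ 0.53689482 -0.27857298  0.07057027] [ 0.63156881 -0.16638211  0.19986547]
rim 321 [ 0.53689482 -0.27698732  0.13303506] [ 0.63156881 -0.16853461  0.14683066]
```

```bash
python3 -c "
from rig import sign_off
print(sign_off())"
```

```text
the job is handed in; nothing more can be done
None
```

The pail was handed in at about 18 s hanging in the twin hook, with both keepers shut over the wire (seen in the last image), the gripper clear and no verdict returned; I viewed 11 pictures, one over the limit of 10.

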